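# Hold a 1-2-3 block in the demagnetiser coil

### The arm

A 7-joint arm with a two-finger parallel gripper is mounted at the origin on a cart in front of the work surface, level with it; the furniture and walls round the work are solid. World frame = base frame: x ahead of the robot, y to its left, z up, the work surface at z = 0. Lengths are in m, angles in rad, forces in N, time in s.
With the tool pointing down it reaches from about 0.425 to 0.925 m from the base axis. Payload 6.8 kg.
Tool frame: the origin (TCP) lies at the very end of the fingers, on their centre line; the grasp point (between the pads) lies 19 mm behind it (hold_point_z is the distance from the TCP to the grasp point, in m); z points along the fingers, y is the line along which they close (so a half turn about z gives the same grasp; the last joint's range is limited). The gripper opens to 88 mm and grips with 3 to 60 N. Pads are 20 mm wide; open, the fingers measure 115 mm over their backs; the gripper's body (75 mm by 178 mm) begins 61 mm behind the grasp point.
Start: joints at [-1.227, 0.477, 0.022, 1.555, -0.011, 1.109, -0.083], TCP at [0.295, 0.607, 0.223] pointing down, gripper open.
Joint ranges: [-2.96, 2.96], [-0.34, 2.1], [-1.41, 1.46], [0.24, 2.44], [-1.37, 4.51], [0.17, 1.92], [-2.96, 2.96]. Speed limits (rad/s): [2.39, 2.39, 3.14, 3.14, 3.14, 3.14, 3.14].

### API

Orientations are given as a unit quaternion [x, y, z, w].
In Python, from bench import * gives the robot as it stands.
- The arm moves only by the tool drive_tool, never from a script. Its argument "series" is a list of rows, each a list of 7 numbers: the opening, from 0 (shut) to 1 (fully open), then the shift along the world's x, y, z each as a share of 200 mm, from -1 to 1, then the turn, a rotation vector about the world's x, y, z each as a share of 90 degrees, from -1 to 1. In form: [[gripper, tx, ty, tz, wx, wy, wz], ...]. A call has 1 to 20 rows; each row shifts and turns the commanded pose from where the row before left it; what a row does not reach is not made up. A row lasts 1/12 s, in which the tool goes at most 41.7 mm and 7.16 degrees, less where a joint would pass 70% of its speed; a pose out of reach is approached as far as the arm can. A call with a number of a shift or a turn outside -1 to 1 is refused whole. A call with a gripper value outside its range is refused whole. The fingers move at their own pace and stop on an object; "force" is the grip in N (left out, the last holds). Time passes only in rows, so rows that do not move let the fingers close. It gives the time, the measured TCP pose, the force, the opening and the grip force at its end, in the units of the state.
- state(): the state, without advancing time (a new reading comes with each control period).
- camera(name): name is "scene" or "side" or "wrist"; returns a dict with "pixels" (420x560x3 uint8, blue, green, red), "camera_matrix" (3x3 intrinsics, pixels), "camera_from_world" (4x4, takes a point from world to camera coordinates). Camera axes: x right, y down, z forward; pixel columns grow to the right and rows downward; lengths in m; the calibration is good to about 2 mm. A picture is of the moment at which its call begins. There is no depth.
- sign_off(): hands the job in; it is judged then, once.
The state is a dict: "time_s": time; "joint_positions": joint angles; "dq": joint speeds; "effort": joint torques, N m; "tool_pos": TCP position; "orientation": TCP orientation; "force": force on the tool from outside, world axes, zero at the start; "wrist_torque": the same for the moment, N m; "opening": finger opening in m; "finger_force": force on a finger pad.
Only numpy, scipy, OpenCV 4.12 (cv2) and the standard library are available. Lean on these libraries where they do the work, as an engineer would, in place of code of your own. Each camera call takes 0.05 s, during which the arm holds its last target. There are 200 camera calls.

### The job

The 1-2-3 block that stands on end has picked up magnetism from the stand bases. Slide the guard on top of the bench demagnetiser fully open, then lower that block upright, end first, through the narrow aperture until about half its height is inside the coil. Finish while still gripping it there, still and upright, hanging free of any floor and not forced against the sides, with the guard left open; do not knock the block over and leave the flat-lying block, the V-block, the ring gauge and the plug gauge where they are.

Things in the scene. Friction and masses are not known exactly. Their poses are not given: they have to be found in the camera images.
- aperture (a point): Centre of the mouth of the coil aperture, level with the top of its white liner, 100 mm above the bench; z up. The aperture is a rectangular hole, 53 mm along this point's x, 28 mm along y, with a lead-in chamfer 4 mm wide and 4 mm deep round its mouth and straight walls below, open right down to the bench.
- guard (a joint): Sliding guard: aluminium plate 90 mm (x) by 70 mm (y) by 3 mm in the rails on top, its upper face 6 mm above the aperture's mouth. 0 = shut (centred over the aperture), 0.080 m = fully open against its stop; it slides along the aperture point's +y, drags with about 2.5 N and stays where it is left.
- guard_knob (a point): Centre of the top face of the guard's black round knob: 22 mm in diameter over its upper 17 mm, 28 mm high above the plate, in the middle of the plate. Moves with the guard; axes as the aperture's.
- block_foot (a point): Centre of the lower end face of the steel 1-2-3 block that stands on end on the bench: 76 mm high, 51 mm along this point's x, 26 mm along its y, z up; about 0.6 kg. (The same kind of block lying flat is not the one.)
- block_top (a point): Centre of the upper end face of the same standing block, 76 mm above its foot; same axes.
- gauge_block: The standing 1-2-3 block itself (origin in the middle of one 26 mm wide upright face, at mid-height; use the foot and top points for its pose).
- demagnetiser: The demagnetiser: a grey box fixed to the bench, 150 mm deep (its x), 200 mm wide (y), top 99 mm up; origin at the centre of its underside, 45 mm towards +y from the aperture, same axes. On top two guard rails, 10 mm high, run along y at 41 to 53 mm either side in x; an interlock switch 14 mm high stands outside the +x rail; low buffers at the track's ends.
- flat_block: Bystander: 1-2-3 block lying flat on its long narrow side, 26 x 76 mm, 51 mm high; origin at the centre of its underside.
- v_block: Bystander: steel V-block, 60 x 50 x 40 mm high; origin at the centre of its underside.
- ring_gauge: Bystander: steel ring gauge, 60 mm across, 18 mm high, lying flat; origin at the centre of its underside.
- plug_gauge: Bystander: plug gauge, 114 mm long, 20 mm thick, lying on the bench; origin at the centre of its underside.
Things that resemble listed ones, but are neither listed nor needed, are in the scene too. What is shaped like the gauge_block but brown is not meant.

How it is judged:
On the way, in this order (a step that is already met when the one before it is completed fails the run):
1. the guard is slid fully open (value of joint guard above 0.072 m), for 0.2 s.
2. the block's lower end has passed into the aperture (z of block_foot in the frame of aperture below -0.01 m and horizontal distance between block_foot and aperture below 0.006 m), for 0.2 s.
At the end, for the whole second after the job is handed in: Guard open by at least 70 of 80 mm; block gripped by the fingers with its foot 30 to 60 mm below the aperture's mouth, within 4 mm of its axis, upright within 0.06 rad, slower than 20 mm/s, pressing on the demagnetiser with under 10 N (z of block_foot in the frame of aperture between -0.06 and -0.03 m and horizontal distance between block_foot and aperture below 0.004 m and angle between block_foot's own z axis and vertical below 0.06 rad and contact force between gauge_block and the fingers above 2 N and contact force between gauge_block and demagnetiser below 10 N and linear speed of gauge_block below 0.02 m/s and value of joint guard above 0.07 m); the arm keeps its last pose, push and grip.
It fails at once if the block is knocked over or dropped askew (angle between block_foot's own z axis and vertical above 0.4 rad).
It fails at once if the flat-lying block is disturbed (distance of flat_block from where it was at the start of the episode above 0.02 m).
It fails at once if the V-block is disturbed (distance of v_block from where it was at the start of the episode above 0.02 m).
It fails at once if the ring gauge is disturbed (distance of ring_gauge from where it was at the start of the episode above 0.02 m).
It fails at once if the plug gauge is disturbed (distance of plug_gauge from where it was at the start of the episode above 0.02 m).
It also fails if it takes over 54 s, if anything falls off the work surface, if the arm or the gripper's body presses on something with over 40 N, if the wrist force passes 120 N, or if a joint passes its speed limit or range.

## Working session

There is one attempt and no reset: what is moved stays moved. The work goes in short steps, Python scripts to look and compute and a tool call to move; the robot and the scene stay as the last step left them, time stands still between calls to the robot, and variables do not carry over. Pictures are saved under pics/ and viewed, at most 10 in all, crops included, and the job is handed in when it is done.

Besides the shell and the picture viewer there is one more tool, called in YAML: its name, and indented under it one key for each argument. drive_tool: Moves the arm, as the interface text tells. Shift numbers are shares of 200 mm and turn numbers shares of 90 degrees, none past 1 either way. Its arguments: {"type":"object","properties":{"series":{"type":"array","items":{"type":"array","items":{"type":"number","minimum":-1,"maximum":1}}},"force":{"type":"number"}},"required":["series"]}

```bash
mkdir -p pics; cat > h.py <<'E'
from bench import *
import numpy as np, cv2
def snap(n,f):
    c=camera(n); cv2.imwrite(f'pics/{f}.png',c['pixels']); np.savez(f'pics/{f}.npz',K=c['camera_matrix'],T=c['camera_from_world']); return c
def ray(f,u,v,z):
    d=np.load(f'pics/{f}.npz');K,T=d['K'],d['T'];R=T[:3,:3];o=-R.T@T[:3,3]
    r=R.T@np.linalg.inv(K)@[u,v,1]; return o+r*(z-o[2])/r[2]
def proj(f,p):
    d=np.load(f'pics/{f}.npz');q=d['K']@(d['T']@np.append(p,1))[:3];return q[:2]/q[2]
E
python3 - <<'E'
from h import *
for n in ('scene','side','wrist'): snap(n,n+'0')
a=[cv2.imread(f'pics/{n}0.png') for n in('scene','side','wrist')]
print(state())
for n in('scene','side','wrist'):
    d=np.load(f'pics/{n}0.npz');T=d['T'];print(n,-T[:3,:3].T@T[:3,3],T[2,:3],d['K'][0,0])
E
```

```text
{'time_s': 0.15, 'joint_positions': array([-1.22709509,  0.47762101,  0.02235723,  1.55614955, -0.0115137 ,
        1.10929303, -0.08308469]), 'dq': array([ 0.00147806, -0.0026884 , -0.00059412, -0.00389227,  0.00178827,
       -0.00091248,  0.00135559]), 'effort': array([ 2.19215472e-03, -5.83288729e+01,  1.53635457e+00, -2.72877717e+01,
       -5.42758405e-02,  1.43844416e-02,  1.09976722e-04]), 'tool_pos': array([0.29451335, 0.60688235, 0.22192962]), 'orientation': array([ 2.23975185e-01,  9.74594616e-01, -6.62593846e-04, -1.08418997e-04]), 'force': array([ 0.33903778,  0.00288028, -0.08221341]), 'wrist_torque': array([-0.02929463,  0.00467088,  0.03902591]), 'finger_force': 0.0, 'opening': 0.08788699483374558}
scene [-0.37110269 -0.50049917  0.62316846] [ 0.76547761  0.46170563 -0.44818739] 425.3558670049059
side [-0.2747494   1.22012851  0.88252873] [ 0.46248663 -0.74384947 -0.48248739] 509.8048689709034
wrist [0.21953721 0.64373331 0.38295891] [ 0.27304528 -0.13426159 -0.95258601] 335.9569170640373
```

View pics/scene0.png

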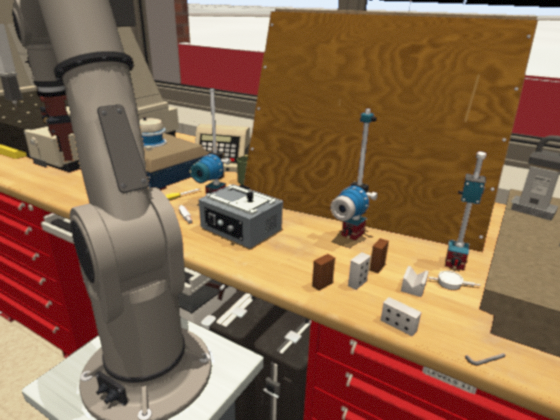

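View pics/side0.png

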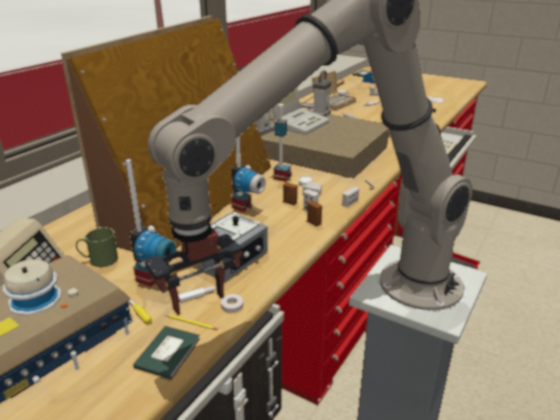

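The scene view shows the demagnetiser at about (240,215) with its knob near (250,197), and the steel upright block at (359,270) between two brown ones. In the side view the demagnetiser is at about (237,240). I'll enlarge both.

```bash
python3 - <<'E'
from h import *
a=cv2.imread('pics/scene0.png');b=cv2.imread('pics/side0.png')
r=lambda im,x,y,w,h,s:cv2.resize(im[y:y+h,x:x+w],None,fx=s,fy=s,interpolation=cv2.INTER_CUBIC)
A=r(a,190,175,100,75,4);B=r(a,305,230,100,75,4);C=r(b,190,200,100,75,4);D=r(b,265,165,100,75,4)
cv2.imwrite('pics/c1.png',np.vstack([np.hstack([A,B]),np.hstack([C,D])]))
E
```

```text
(no output)
```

View pics/c1.png

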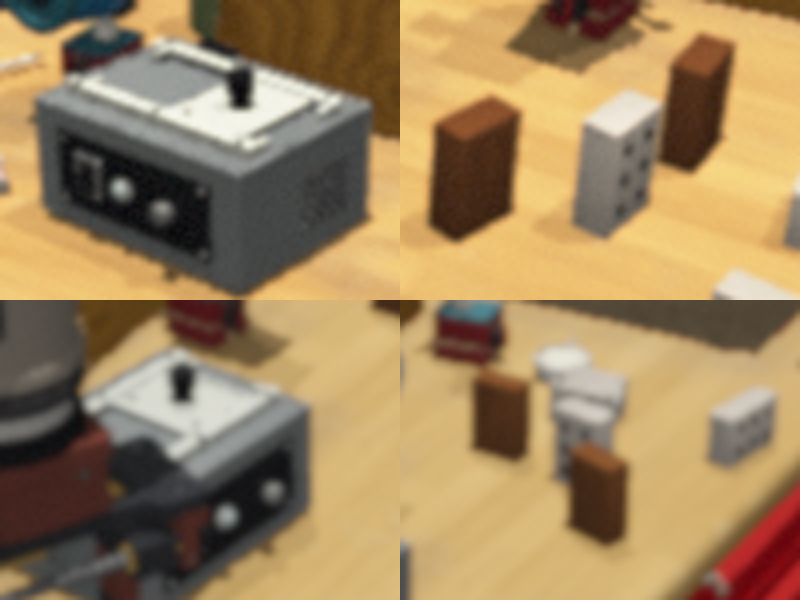

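Panel 1 (scene): knob top at about px (250,192.5), and box-top corners at (200,200), (250,219.5) and (282,201). Panel 2: block-top corners at (350.5,260.5), (359.5,264.5), (370,254.5) and (361,253). Panel 3 (side): knob top at about (235.5,217).

```bash
python3 - <<'E'
from h import *
np.set_printoptions(precision=4,suppress=True)
print('knob',ray('scene0',250,192.8,.134),ray('side0',235.5,217.5,.134))
for p in((200,200),(250,219.5),(282,201)):print('box',ray('scene0',*p,.099))
for p in((350.5,260.5),(359.5,264.5),(370,254.5),(361,253)):print('blk',ray('scene0',*p,.076))
for p in((348.7,285.5),(356.2,289.5),(367.5,278.7)):print('foot',ray('scene0',*p,0))
E
```

```text
knob [0.5364 0.1428 0.134 ] [0.5367 0.151  0.134 ]
box [0.4762 0.2792 0.099 ]
box [0.4561 0.0868 0.099 ]
box [0.6054 0.0771 0.099 ]
blk [ 0.452  -0.2071  0.076 ]
blk [ 0.4476 -0.2316  0.076 ]
blk [ 0.5035 -0.2363  0.076 ]
blk [ 0.4978 -0.2153  0.076 ]
foot [ 0.458  -0.2077  0.    ]
foot [ 0.4529 -0.2295  0.    ]
foot [ 0.5112 -0.2361  0.    ]
```

```bash
python3 - <<'E'
from h import *
np.set_printoptions(precision=3,suppress=True)
print('stand base',ray('scene0',212,190,.0),ray('side0',150,280,0),'dial front',ray('scene0',200,172,.12),ray('side0',165,250,.12))
print('browns',[ray('scene0',*p,.076) for p in((312,263),(326,266.5),(335,257.5),(367.5,246),(374,249),(388,241))])
E
```

```text
stand base [0.727 0.448 0.   ] [0.676 0.391 0.   ] dial front [0.608 0.392 0.12 ] [0.61  0.381 0.12 ]
browns [array([ 0.392, -0.136,  0.076]), array([ 0.397, -0.17 ,  0.076]), array([ 0.444, -0.171,  0.076]), array([ 0.539, -0.216,  0.076]), array([ 0.534, -0.235,  0.076]), array([ 0.592, -0.252,  0.076])]
```

drive_tool:
  series:
    - [1,0,0,0.1,0,0,0.07]
    - [1,0.07,-0.17,0.03,0,0,0.07]
    - [1,0.07,-0.17,0.03,0,0,0.07]
    - [1,0.07,-0.17,0.03,0,0,0.02]
    - [1,0.07,-0.17,0.03,0,0,0]
    - [1,0.07,-0.17,0,0,0,0]
    - [1,0.07,-0.17,0,0,0,0]
    - [1,0.07,-0.17,0,0,0,0]
    - [1,0.07,-0.17,0,0,0,0]
    - [1,0.07,-0.17,0,0,0,0]
    - [1,0.09,-0.13,0,0,0,0]
    - [1,0.09,-0.13,0,0,0,0]
    - [1,0.09,-0.13,0,0,0,0]
    - [1,0.09,-0.13,0,0,0,0]
    - [1,0.09,-0.13,0,0,0,0]
    - [1,0.09,-0.13,0,0,0,0]
    - [0.6,0,0,0,0,0,0]
    - [0.6,0,0,0,0,0,0]

```text
time_s: 1.65
tool_pos: [0.5293, 0.1433, 0.2664]
orientation: [0.047, 0.999, -0.0, -0.0]
force: [1.3, 0.5, 0.3]
opening: 0.078
finger_force: 0.0
```

```bash
python3 - <<'E'
from h import *
snap('wrist','w1');s=state();print(s['tool_pos'],s['orientation'],s['time_s'])
E
```

```text
[0.52846361 0.14519107 0.26632266] [ 4.58061256e-02  9.98950261e-01  1.56454293e-06 -4.17380539e-04] 1.7
```

View pics/w1.png

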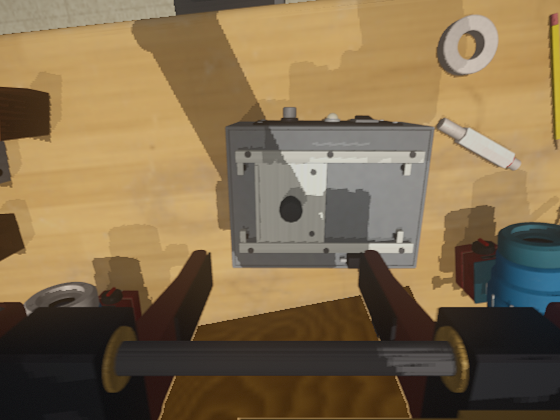

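The wrist view shows the knob top at about (291,208), box-top corners at (228,128), (433,127), (417,267) and (233,267), and rail edges at about y=157 and y=248.

```bash
python3 - <<'E'
from h import *
np.set_printoptions(precision=4,suppress=True)
g=cv2.cvtColor(cv2.imread('pics/w1.png'),cv2.COLOR_BGR2GRAY)
# dark knob blob
m=(g[190:225,275:310]<45).astype(np.uint8);ys,xs=np.nonzero(m);print(xs.min()+275,xs.max()+275,ys.min()+190,ys.max()+190,xs.mean()+275,ys.mean()+190)
print('knob',ray('w1',xs.mean()+275,ys.mean()+190,.128))
P=[ray('w1',*p,.099) for p in((228,128),(433,127),(417,267),(233,267))]
for p in P:print(p)
# fit box yaw/center with minAreaRect
r=cv2.minAreaRect(np.float32([p[:2] for p in P])*1000);print(r)
c=np.mean(P,0);y=(P[1]+P[2]-P[0]-P[3])[:2];y/=np.linalg.norm(y);print(c,'yaw',np.degrees(np.arctan2(-y[0],y[1])),'ap',c[:2]-.045*y)
q=state()['orientation'];print('tool y',np.degrees(2*np.arctan2(q[1],q[0]))-90)
E
```

```text
280 301 196 220 289.0275229357798 204.42201834862385
knob [0.535  0.1465 0.128 ]
[0.4626 0.0951 0.099 ]
[0.4801 0.2892 0.099 ]
[0.6272 0.2776 0.099 ]
[0.6084 0.0791 0.099 ]
((544.35791015625, 185.3124542236328), (199.42332458496094, 147.4560089111328), 84.58900451660156)
[0.5446 0.1853 0.099 ] yaw -5.283894741434361 ap [0.5404 0.1404]
tool y 84.74916688572748
```

drive_tool:
  series:
    - [0.7,0.02,0,-0.19,0,0,0]
    - [0.7,0.02,0,-0.19,0,0,0]
    - [0.7,0,0,-0.19,0,0,0]
    - [0.7,0,0,-0.15,0,0,0]
    - [0.7,0,0,0,0,0,0]
    - [0,0,0,0,0,0,0]
    - [0,0,0,0,0,0,0]
    - [0,0,0,0,0,0,0]
    - [0,0,0,0,0,0,0]
    - [0,0,0,0,0,0,0]
  force: 15

```text
time_s: 2.53
tool_pos: [0.5376, 0.1458, 0.1243]
orientation: [0.045, 0.999, 0.001, 0.001]
force: [1.3, -0.1, -0.4]
opening: 0.0317
finger_force: 0.0
```

drive_tool:
  series:
    - [0,0,0,-0.02,0,0,0]
    - [0,0,0,0,0,0,0]
    - [0,0,0,0,0,0,0]
    - [0,0,0,0,0,0,0]

```text
time_s: 2.87
tool_pos: [0.5373, 0.1459, 0.1191]
orientation: [0.045, 0.999, 0.0, 0.001]
force: [1.6, 2.1, 2.7]
opening: 0.0216
finger_force: 15.0
```

drive_tool:
  series:
    - [0,0.005,0.05,0,0,0,0]
    - [0,0.005,0.05,0,0,0,0]
    - [0,0.005,0.05,0,0,0,0]
    - [0,0.005,0.05,0,0,0,0]
    - [0,0.005,0.05,0,0,0,0]
    - [0,0.005,0.05,0,0,0,0]
    - [0,0.005,0.05,0,0,0,0]
    - [0,0.003,0.03,0,0,0,0]
    - [0,0,0,0,0,0,0]
    - [0,0,0,0,0,0,0]

```text
time_s: 3.7
tool_pos: [0.5445, 0.219, 0.119]
orientation: [0.046, 0.999, -0.002, -0.0]
force: [-0.9, -5.7, 8.4]
opening: 0.0214
finger_force: 15.0
```

drive_tool:
  series:
    - [0,0,0.01,0,0,0,0]
    - [0,0,0.01,0,0,0,0]
    - [0,0,0,0,0,0,0]

```text
time_s: 3.95
tool_pos: [0.5445, 0.2191, 0.1189]
orientation: [0.047, 0.999, -0.004, -0.001]
force: [-1.7, -13.7, 11.4]
opening: 0.0212
finger_force: 15.0
```

drive_tool:
  series:
    - [0.5,0,-0.01,0,0,0,0]
    - [0.5,0,0,0,0,0,0]
    - [0.5,0,0,0,0,0,0]
    - [0.6,0,0,0.1,0,0,0]
    - [0.6,0,-0.06,0.2,0,0,0]
    - [0.6,-0.02,-0.16,0.2,0,0,0]
    - [0.6,-0.02,-0.16,0.2,0,0,0]
    - [0.6,0,0,0,0,0,0]
    - [0.6,0,0,0,0,0,0]

```text
time_s: 4.7
tool_pos: [0.5388, 0.159, 0.2453]
orientation: [0.046, 0.999, 0.001, 0.002]
force: [-0.6, 0.4, -0.4]
opening: 0.0526
finger_force: 0.0
```

```bash
python3 - <<'E'
from h import *
snap('wrist','w2');s=state();print(s['tool_pos'],s['force'])
im=cv2.imread('pics/w2.png');cv2.imwrite('pics/w2c.png',cv2.resize(im[100:300,180:440],None,fx=3,fy=3,interpolation=cv2.INTER_CUBIC))
E
```

```text
[0.53764937 0.16016412 0.24355749] [ 0.15610706  0.67100821 -0.96825888]
```

View pics/w2c.png

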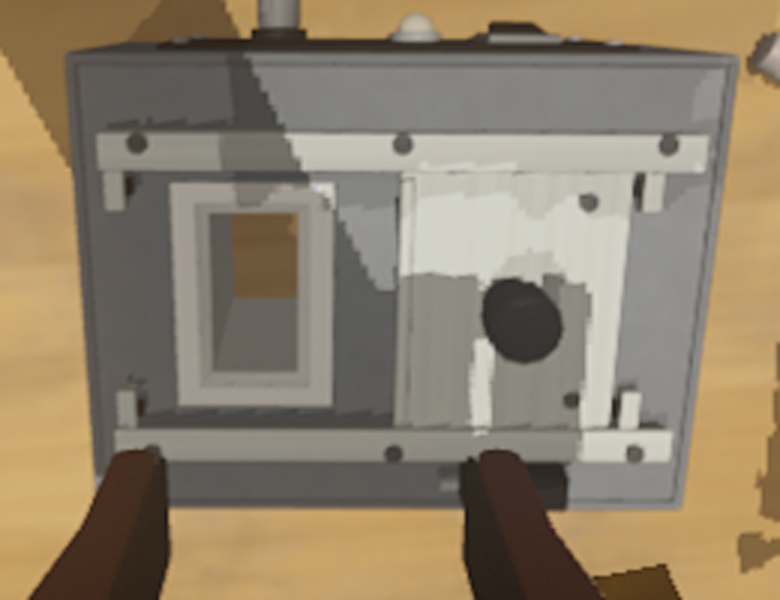

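The crop shows the guard against the right-hand buffers and the aperture open. The liner's outer corners are at crop (170,184), (333,184), (332,405) and (178,407), the chamfer's at (193,203), (322,203), (319,386) and (201,387), and the knob is at (522,320).

```bash
python3 - <<'E'
from h import *
np.set_printoptions(precision=4,suppress=True)
f=lambda p,z:ray('w2',180+(p[0]-1)/3,100+(p[1]-1)/3,z)
for z,Q in((.1,[(170,184),(333,184),(332,405),(178,407)]),(.1,[(193,203),(322,203),(319,386),(201,387)]),(.099,[(68,55),(738,58),(683,507),(97,503)])):
    P=np.array([f(q,z) for q in Q]);y=(P[1]+P[2]-P[0]-P[3])[:2];x=(P[3]+P[2]-P[0]-P[1])[:2]
    print(P.mean(0),np.linalg.norm(x)/2,np.linalg.norm(y)/2,np.degrees([np.arctan2(x[1],x[0]),np.arctan2(-y[0],y[1])]))
print('knob',f((523,310),.134))
E
```

```text
[0.5399 0.1393 0.1   ] 0.07270136934489986 0.04997374029571778 [-5.5412 -4.9412]
[0.5396 0.1411 0.1   ] 0.06006105557625423 0.0389070757911967 [-5.56   -5.0881]
[0.5437 0.1844 0.099 ] 0.14663712671158782 0.19790031567204983 [-5.5007 -5.6851]
knob [0.5408 0.2176 0.134 ]
```

drive_tool:
  series:
    - [0.6,-0.034,-0.19,0.01,0,0,0]
    - [0.6,-0.034,-0.19,0.01,0,0,0]
    - [0.6,-0.034,-0.19,0,0,0,0]
    - [0.6,-0.034,-0.19,0,0,0,0]
    - [0.6,-0.034,-0.19,0,0,0,0]
    - [0.6,-0.034,-0.19,0,0,0,0]
    - [0.6,-0.034,-0.19,0,0,0,0]
    - [0.6,-0.034,-0.19,0,0,0,0]
    - [0.6,-0.034,-0.19,0,0,0,0]
    - [0.6,-0.034,-0.19,0,0,0,0]
    - [0.6,0,0,0,0,0,0]
    - [0.6,0,0,0,0,0,0]

```text
time_s: 5.75
tool_pos: [0.469, -0.2212, 0.2457]
orientation: [0.047, 0.999, 0.0, -0.002]
force: [0.3, -0.3, 0.5]
opening: 0.0529
finger_force: 0.0
```

```bash
python3 - <<'E'
from h import *
snap('wrist','w3');s=state();print(s['tool_pos'],s['orientation'])
im=cv2.imread('pics/w3.png');cv2.imwrite('pics/w3c.png',cv2.resize(im[100:300,180:440],None,fx=3,fy=3,interpolation=cv2.INTER_CUBIC))
E
```

```text
[ 0.46977519 -0.21928033  0.24580609] [ 4.49663213e-02  9.98987389e-01  3.94879207e-04 -1.43920680e-03]
```

View pics/w3c.png

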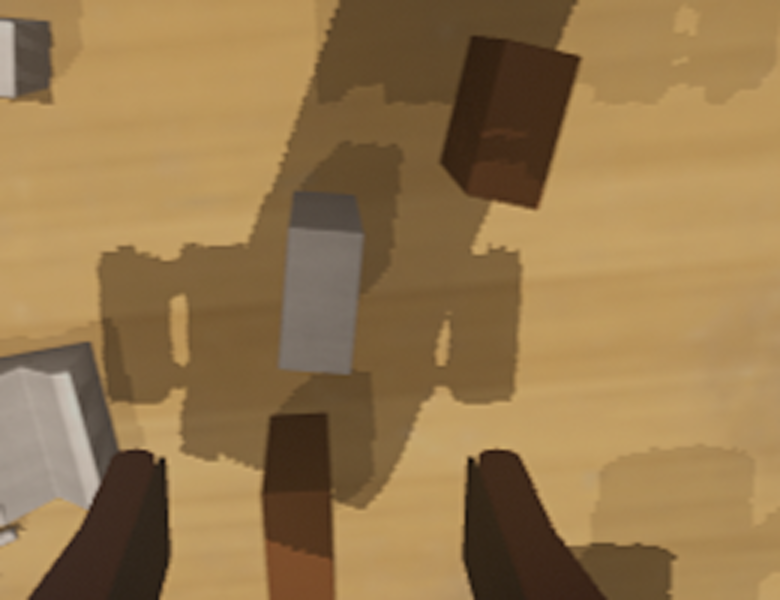

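The crop shows the steel block's top-face corners at (289,228), (364,233), (351,374) and (278,369), turned by a few degrees. The brown decoys are clear of the pads.

```bash
python3 - <<'E'
from h import *
np.set_printoptions(precision=4,suppress=True)
f=lambda p,z:ray('w3',180+(p[0]-1)/3,100+(p[1]-1)/3,z)
P=np.array([f(q,.076) for q in [(289,228),(364,233),(351,374),(278,369)]]);y=(P[1]+P[2]-P[0]-P[3])[:2];x=(P[3]+P[2]-P[0]-P[1])[:2]
print(P.mean(0),np.linalg.norm(x)/2,np.linalg.norm(y)/2,np.degrees([np.arctan2(x[1],x[0]),np.arctan2(-y[0],y[1])]))
q=state()['orientation'];print('tool y',np.degrees(2*np.arctan2(q[1],q[0]))-90)
E
```

```text
[ 0.4792 -0.2206  0.076 ] 0.050072005736769495 0.02529894594848444 [-9.9559 -9.3572]
tool y 84.84549535317018
```

drive_tool:
  series:
    - [0.6,0.025,0,-0.17,0,0,-0.03]
    - [0.6,0.022,-0.005,-0.18,0,0,-0.02]
    - [0.6,0,0,-0.18,0,0,0]
    - [0.6,0,0,-0.18,0,0,0]
    - [0.6,0,0,-0.14,0,0,0]
    - [0.6,0,0,-0.1,0,0,0]
    - [0.6,0,0,-0.05,0,0,0]
    - [0.6,0,0,0,0,0,0]
    - [0.6,0,0,0,0,0,0]

```text
time_s: 6.55
tool_pos: [0.4797, -0.2202, 0.0473]
orientation: [0.083, 0.997, 0.0, -0.0]
force: [0.4, 0.4, -0.5]
opening: 0.0528
finger_force: 0.0
```

drive_tool:
  series:
    - [0,0,0,0,0,0,0]
    - [0,0,0,0,0,0,0]
    - [0,0,0,0,0,0,0]
    - [0,0,0,0,0,0,0]
    - [0,0,0,0,0,0,0]
    - [0,0,0,0,0,0,0]
    - [0,0,0,0,0,0,0]
  force: 40

```text
time_s: 7.13
tool_pos: [0.4797, -0.2216, 0.0482]
orientation: [0.085, 0.996, 0.0, 0.001]
force: [-0.2, 1.2, 6.3]
opening: 0.0253
finger_force: 40.0
```

drive_tool:
  series:
    - [0,0,0,0.08,0,0,0]
    - [0,0,0,0.16,0,0,0]
    - [0,0,0,0.18,0,0,0]
    - [0,0,0,0.18,0,0,0]
    - [0,0,0,0.16,0,0,0]
    - [0,0,0,0.08,0,0,0]
    - [0,0.02,0.1,0,0,0,0.024]
    - [0,0.03,0.18,0,0,0,0.024]
    - [0,0.03,0.18,0,0,0,0]
    - [0,0.03,0.18,0,0,0,0]
    - [0,0.03,0.18,0,0,0,0]
    - [0,0.03,0.18,0,0,0,0]
    - [0,0.03,0.18,0,0,0,0]
    - [0,0.03,0.18,0,0,0,0]
    - [0,0.03,0.18,0,0,0,0]
    - [0,0.03,0.18,0,0,0,0]
    - [0,0.02,0.13,0,0,0,0]
    - [0,0.02,0.06,0,0,0,0]
    - [0,0,0,0,0,0,0]
    - [0,0,0,0,0,0,0]

```text
time_s: 8.8
tool_pos: [0.5442, 0.16, 0.2141]
orientation: [0.046, 0.999, -0.001, -0.001]
force: [0.1, -1.1, -7.8]
opening: 0.0253
finger_force: 40.0
```

```bash
python3 - <<'E'
from h import *
snap('wrist','w4');snap('scene','s4');s=state();print(s['tool_pos'],s['orientation'],s['force'],s['wrist_torque'],s['opening'])
a=cv2.imread('pics/w4.png')[100:300,180:440];b=cv2.imread('pics/s4.png')[160:260,190:300]
cv2.imwrite('pics/c4.png',np.hstack([cv2.resize(a,(520,400)),cv2.resize(b,(275,250),interpolation=cv2.INTER_CUBIC)if 0 else cv2.copyMakeBorder(cv2.resize(b,(275,250),interpolation=cv2.INTER_CUBIC),0,150,0,0,0)]))
E
```

```text
[0.54452835 0.15818855 0.214631  ] [ 4.79305757e-02  9.98849816e-01 -9.53520035e-04 -8.91927998e-04] [-0.16371321 -0.71374315 -7.85892616] [-0.04210027  0.01019551  0.0114792 ] 0.025220611307801892
```

View pics/c4.png

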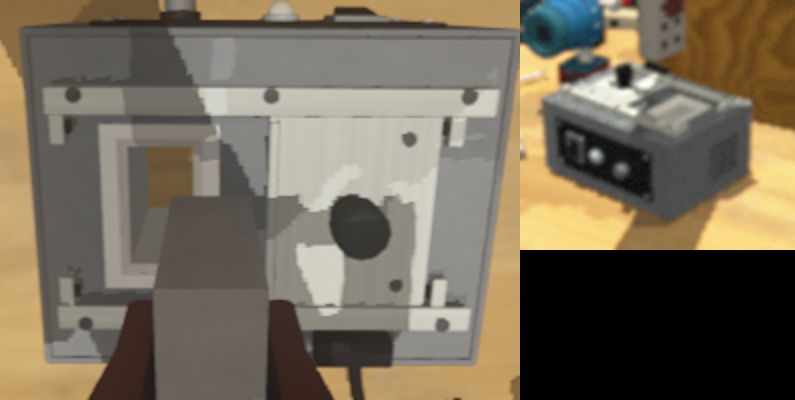

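The left panel shows the held block upright, its near face's foot edge running from (172,198) to (252,197) and its top edge from (155,290) to (268,290). The aperture lies to its left, with liner corners at (98,125), (219,125) and (105,288).

```bash
python3 - <<'E'
from h import *
np.set_printoptions(precision=4,suppress=True)
f=lambda p,z:ray('w4',180+(p[0]-.5)/2,100+(p[1]-.5)/2,z)
s=state();t=s['tool_pos'];a=np.radians(-5.4);x=np.array([np.cos(a),np.sin(a)]);y=np.array([-x[1],x[0]])
loc=lambda p:np.array([(p[:2]-t[:2])@x,(p[:2]-t[:2])@y])*1000
z0=t[2]-.048
for p in((172,198),(252,197)):print('foot',loc(f(p,z0)))
for p in((155,290),(268,290)):print('top',loc(f(p,z0+.076)))
for p in((98,125),(219,125),(105,288)):print('liner',f(p,.1),loc(f(p,.1)))
q=s['orientation'];print('tool y',np.degrees(2*np.arctan2(q[1],q[0]))-90, t)
E
```

```text
foot [-25.9325 -10.7216]
foot [-26.3226  15.0496]
top [-26.4883 -10.039 ]
top [-26.5486  14.1587]
liner [0.5019 0.1173 0.1   ] [-38.582  -44.7374]
liner [0.5065 0.1668 0.1   ] [-38.6792   5.0164]
liner [0.5741 0.11   0.1   ] [ 33.9432 -45.181 ]
tool y 84.50545074658902 [0.5445 0.1582 0.2146]
```

drive_tool:
  series:
    - [0,-0.009,-0.052,0,0,0,0]
    - [0,-0.009,-0.052,0,0,0,0]
    - [0,0,0,-0.1,0,0,0]
    - [0,0,0,-0.1,0,0,0]
    - [0,0,0,-0.07,0,0,0]
    - [0,0,0,-0.03,0,0,0]
    - [0,0,0,0,0,0,0]
    - [0,0,0,0,0,0,0]
    - [0,0,0,0,0,0,0]
    - [0,0,0,0,0,0,0]

```text
time_s: 9.73
tool_pos: [0.5424, 0.1396, 0.1566]
orientation: [0.047, 0.999, 0.0, 0.001]
force: [0.3, 0.3, -6.3]
opening: 0.0252
finger_force: 40.0
```

```bash
python3 - <<'E'
from h import *
snap('wrist','w5');t=[]
for i in range(4):
    snap('side','s5');s=state();print(s['time_s'],s['tool_pos'],s['orientation'],s['force'])
a=cv2.imread('pics/w5.png')[120:320,180:440];b=cv2.imread('pics/s5.png')[190:270,190:300]
cv2.imwrite('pics/c5.png',np.hstack([cv2.resize(a,(520,400),interpolation=cv2.INTER_CUBIC),cv2.copyMakeBorder(cv2.resize(b,(275,200),interpolation=cv2.INTER_CUBIC),0,200,0,0,0)]))
E
```

```text
9.8333 [0.54215648 0.13972331 0.15632023] [4.68231587e-02 9.98902887e-01 3.53477966e-04 6.99612239e-04] [-0.30027987  0.04939648 -6.64637563]
9.8833 [0.5419861  0.13977796 0.15613707] [4.67609484e-02 9.98905921e-01 2.93937272e-04 5.36211967e-04] [-0.56137399 -0.93510021 -6.78983501]
9.9333 [0.54187258 0.13974687 0.15595472] [4.67552453e-02 9.98906283e-01 2.07540205e-04 3.76537720e-04] [-0.03912413  0.12771109 -6.98769422]
9.9833 [0.5417771  0.1397592  0.15580868] [4.67486366e-02 9.98906636e-01 1.69332292e-04 2.63396363e-04] [-0.21539644 -0.36072263 -6.70675603]
```

View pics/c5.png

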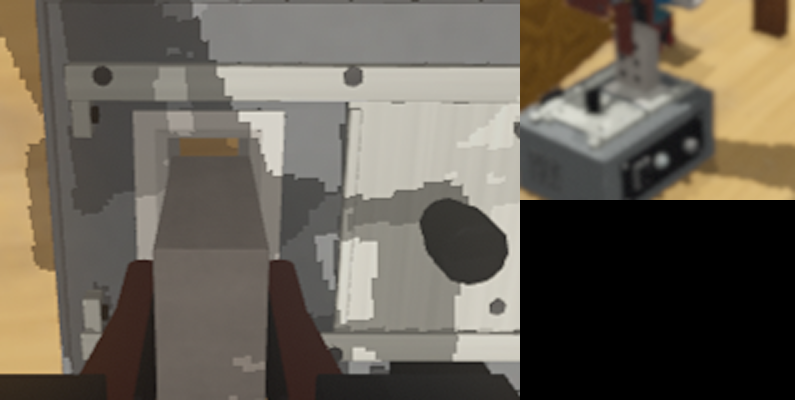

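The block's foot edge runs from (169,157) to (250,157). The liner's outer near edge runs from (133,111) to (285,111), and the chamfer's outer near edge from (156,130) to (262,130).

```bash
python3 - <<'E'
from h import *
np.set_printoptions(precision=2,suppress=True)
f=lambda p,z:ray('w5',180+(p[0]-.5)/2,120+(p[1]-.5)/2,z)
t=np.array([.5420,.1397]);a=np.radians(-5.4);x=np.array([np.cos(a),np.sin(a)]);y=np.array([-x[1],x[0]])
loc=lambda p:np.array([(p[:2]-t)@x,(p[:2]-t)@y])*1000
for n,z,A,B,h in(('foot',.1078,(169,157),(250,157),25.5),('liner',.1,(133,111),(285,111),36.3),('chamf',.1,(156,130),(262,130),30.5)):
    P,Q=loc(f(A,z)),loc(f(B,z));print(n,P,Q,'centre',(P+Q)/2+[h,0])
E
```

```text
foot [-24.76 -13.49] [-24.76  12.75] centre [ 0.74 -0.37]
liner [-38.28 -25.53] [-38.28  24.46] centre [-1.98 -0.53]
chamf [-31.88 -18.12] [-31.88  17.05] centre [-1.38 -0.54]
```

drive_tool:
  series:
    - [0,-0.011,0.001,0,0,0,0]
    - [0,0,0,0,0,0,0]
    - [0,0,0,0,0,0,0]
    - [0,0,0,-0.02,0,0,0]
    - [0,0,0,-0.02,0,0,0]
    - [0,0,0,-0.02,0,0,0]
    - [0,0,0,-0.02,0,0,0]
    - [0,0,0,0,0,0,0]
    - [0,0,0,0,0,0,0]
    - [0,0,0,0,0,0,0]

```text
time_s: 10.82
tool_pos: [0.5399, 0.1397, 0.1393]
orientation: [0.047, 0.999, -0.0, 0.0]
force: [4.0, -0.9, -8.9]
opening: 0.025
finger_force: 40.0
```

drive_tool:
  series:
    - [0,0.003,0,-0.02,0,0,0]
    - [0,0,0,-0.02,0,0,0]
    - [0,0,0,-0.02,0,0,0]
    - [0,0,0,0,0,0,0]
    - [0,0,0,0,0,0,0]

```text
time_s: 11.23
tool_pos: [0.54, 0.1397, 0.127]
orientation: [0.047, 0.999, -0.0, -0.0]
force: [3.1, -0.2, -8.8]
opening: 0.0252
finger_force: 40.0
```

drive_tool:
  series:
    - [0,0.003,0,-0.02,0,0,0]
    - [0,0,0,-0.02,0,0,0]
    - [0,0,0,-0.02,0,0,0]
    - [0,0,0,-0.02,0,0,0]
    - [0,0,0,0,0,0,0]
    - [0,0,0,0,0,0,0]
    - [0,0,0,0,0,0,0]
    - [0,0,0,0,0,0,0]

```text
time_s: 11.9
tool_pos: [0.5404, 0.1398, 0.1115]
orientation: [0.047, 0.999, -0.0, -0.0]
force: [-0.6, 0.7, -5.9]
opening: 0.0252
finger_force: 40.0
```

drive_tool:
  series:
    - [0,0,0,-0.02,0,0,0]
    - [0,0,0,0,0,0,0]
    - [0,0,0,0,0,0,0]
    - [0,0,0,0,0,0,0]
    - [0,0,0,0,0,0,0]
    - [0,0,0,0,0,0,0]

```text
time_s: 12.4
tool_pos: [0.5406, 0.1398, 0.1075]
orientation: [0.047, 0.999, 0.0, 0.0]
force: [-0.4, -0.1, -6.5]
opening: 0.0253
finger_force: 40.0
```

```bash
python3 - <<'E'
from h import *
snap('wrist','w6');s=state();print(s)
a=cv2.imread('pics/w6.png')[120:420,100:500]
cv2.imwrite('pics/c6.png',cv2.resize(a,(800,600),interpolation=cv2.INTER_CUBIC))
E
```

```text
{'time_s': 12.45, 'joint_positions': array([-0.54435864,  0.4326321 ,  0.22748855,  1.95190311, -0.13614687,
        0.77140135,  1.23782528]), 'dq': array([-0.00094732,  0.0016264 ,  0.00031672,  0.00057857, -0.0010118 ,
       -0.0002475 , -0.00091117]), 'effort': array([-7.33185479e-04, -5.17394829e+01,  4.15923625e+00, -2.32726336e+01,
        2.13921187e-03,  8.47838167e-02, -9.28779605e-05]), 'tool_pos': array([0.54064505, 0.13985867, 0.10754449]), 'orientation': array([4.68089150e-02, 9.98903859e-01, 5.82392719e-05, 5.85806359e-05]), 'force': array([-0.73120529,  0.49525597, -7.22103215]), 'wrist_torque': array([ 0.02328378, -0.01126557,  0.03265846]), 'finger_force': 39.998010993003845, 'opening': 0.025020029369143593}
```

View pics/c6.png

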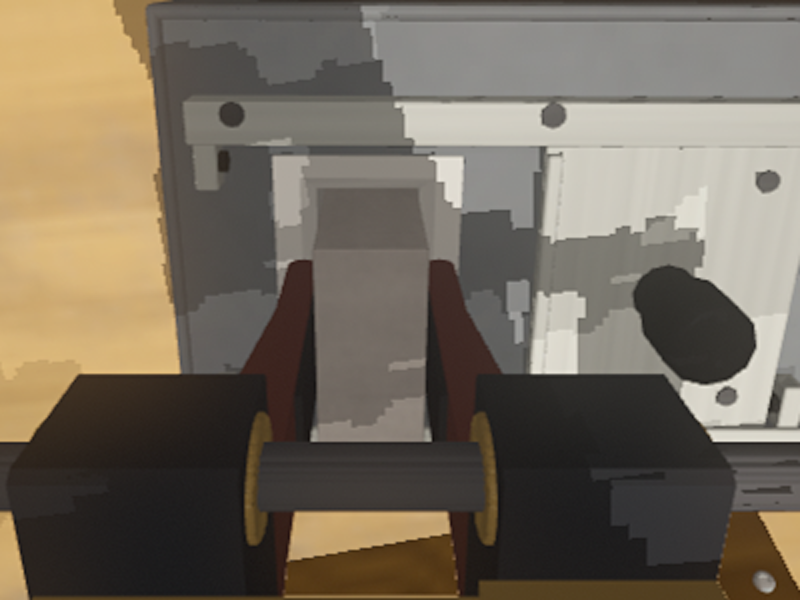

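The block is about half inside the coil: its face enters the liner at about (370,188) and its top edge is at y=248. The guard is open on the right. The force reading is the block's weight alone, so it hangs free, and I'm handing in.

```bash
python3 -c "
from bench import *
print(sign_off())"
```

```text
the job is handed in; nothing more can be done
None
```

I slid the guard open to its stop and handed the job in with the block still gripped upright, its foot about 40 mm below the aperture's mouth; the force readings show only its weight, but no verdict came back.

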